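# Demagnetise the toolmaker's vise

## Task

Push the red start button on the blue demagnetiser fully down and let it come back up; then pick up the small steel toolmaker's vise, carry it over the little lathe to the other side of the bench, and stop with it hovering about a centimetre above the middle of the demagnetiser's steel plate: level, lined up lengthwise with the plate, and not touching it. Finish there, still holding the vise steady in the gripper, never letting it touch the demagnetiser; do not bump the lathe, and leave the chuck, the oil bottle and the brass faceplate where they stand.

Things in the scene. Friction and masses are not known exactly. Their poses are not given: they have to be found in the camera images.
- vise: Loose steel toolmaker's vise, 0.3 to 0.5 kg. Base 80 long (x) x 30 wide (y) x 16 mm high; jaws on it, top at 38 mm (x -20 to 32, nearly shut), a screw head at its -x end out to x = -50. Long sides flat, 30 mm apart over the full height: grip across y at the middle. Origin: centre of its underside; z up. It stands to one side of the lathe (either side), the demagnetiser to the other.
- demag: Fixed blue demagnetiser box, 180 (x) x 100 (y) mm, flat top 50 mm above the bench; origin at the bench under its centre. A bright steel plate lies on its top towards +x and the red button towards -x.
- plate (a point): Centre of the top face of the demagnetiser's steel plate, 56 mm above the bench. The plate is 80 long (x) x 32 wide (y) mm with a brass line along its length; the axes are those of the demagnetiser, x along the plate. The vise may point either way along it.
- button_top (a point): Centre of the top of the red push button (28 mm across), 90 mm from the plate's centre towards the box's -x end. It is pressed straight down.
- button (a joint): Travel of the button in m: 0 up, 0.006 fully down; springs back. About 5 N holds it fully down.
- lathe: Fixed watchmaker's lathe between the vise and the demagnetiser. Origin at the bench under the middle of its bed, x along the bed, z up. The whole is 310 mm long (x -150 to 160) and 60 mm wide; bed top 48 mm high, tailstock (-x end) 106 mm, tool rest in the middle 91 mm, headstock with black pulley (+x end) 119 mm high at most.
- chuck: Bystander, loose: steel three-jaw chuck, 52 mm across, 30 mm high, near one end of the vise. Origin: centre of its underside.
- oil: Bystander, loose: white oil bottle with a red cap, 48 mm across, 130 mm high. Origin: centre of its underside.
- faceplate: Bystander, loose: brass faceplate, a disc 56 mm across and 8 mm thick with a stub 24 mm high. Origin: centre of its underside.
Not all that is in view belongs to the job. Several things look just like the demag: the one meant starts nearest to the robot's base.

How it is judged:
By the outcome, as a careful person would: the job done as asked, in the order asked, and still so for the second after the job is handed in, while the arm keeps its last pose, push and grip.
It also fails if it takes over 58 s, if anything falls off the work surface, if the arm or the gripper's body presses on something with over 40 N, if the wrist force passes 120 N, or if a joint passes its speed limit or range.

## Robot

A 7-joint arm with a two-finger parallel gripper is mounted at the origin on the work surface. World frame = base frame: x ahead of the robot, y to its left, z up, the work surface at z = 0. Lengths are in m, angles in rad, forces in N, time in s.
With the tool pointing down it reaches from about 0.425 to 0.875 m from the base axis. Payload 9.9 kg.
Tool frame: the origin (TCP) lies between the finger pads; the fingertips stand env.tip_reach ahead of it and the grasp point (between the pads) lies 11 mm behind it (env.tip_reach is the distance from the TCP to the fingertips, in m); z points along the fingers, y is the direction in which the jaws open and shut (so a half turn about z gives the same grasp; the last joint's range is limited). The gripper opens to 85 mm and grips with 20 to 120 N. Pads are 22 mm wide; open, the fingers measure 114 mm over their backs; the gripper's body (76 mm by 85 mm) begins 54 mm behind the grasp point. The pads swing forward as they close: fully open they stand 13 mm farther back than shut.
Start: joints at [-1.297, 0.576, 0.025, 1.437, -0.015, 1.129, -0.057], TCP at [0.236, 0.632, 0.239] pointing down, gripper open.
Joint ranges: [-2.76, 2.76], [-0.34, 2.15], [-1.52, 1.57], [0.19, 2.46], [-1.09, 4.23], [0.17, 1.99], [-2.82, 2.82]. Speed limits (rad/s): [2.22, 2.22, 3.01, 3.01, 3.14, 3.14, 3.14].

## Interface

Orientations are given as a 3x3 rotation matrix whose columns are the frame's x, y, z axes.
In Python, from workcell import env gives the robot as it stands.
- The arm moves only by the tool drive_tool, never from a script. Its arguments are lists of equal length, an entry for each row: "offset": the shift along the tool's x, y, z each as a share of 50 cm, from -1 to 1, a list of three; "spin": the turn about the tool's z as a share of 180 degrees, from -1 to 1. A call has exactly 5 rows; each row is the pose to reach, as a shift and turn from the pose commanded when the call began, along the tool's axes at that moment, turning the shorter way round; what a row does not reach only later rows make up. A row lasts 1/10 s, in which the tool goes at most 50 mm and 8.59 degrees, less where a joint would pass 70% of its speed; a pose out of reach is approached as far as the arm can. A call with a number of a shift or a turn outside -1 to 1 is refused whole. A call with a gripper value outside its range is refused whole. "gripper" is the gripper's target within -1 to 1 (shut at 1, half-way at 0, fully open at -1), set as the call begins (left out, the last holds). The fingers move at their own pace and stop on an object; "squeeze" is the grip in N (left out, the last holds). Time passes only in rows, so rows that repeat a pose let the fingers close, or fill a call up. It gives the time, the measured TCP pose, the force and the opening at its end, in the units of the state.
- env.get_obs(): the state, without advancing time (a new reading comes with each control period).
- env.camera(name): name is "scene" or "top"; returns a dict with "img" (384x512x3 uint8, blue, green, red), "range_z" (384x512 float32, m along the optical axis (not along the pixel's ray), 0 where there is no reading), "fovy" (degrees; the focal length in pixels is half the picture's height over the tangent of half this angle, whatever the lens; pixels are square), "cx", "cy" (the principal point, pixels), "eye" and "attitude" of the camera in the world. Camera axes: x right, y down, z forward; pixel columns grow to the right and rows downward; lengths in m; the calibration is good to about 2 mm. A picture is of the moment at which its call begins.
- env.finish_job(): hands the job in, once; it reports no verdict.
The state is a dict: "time": time; "q": joint angles; "dq": joint speeds; "effort": joint torques, N m; "eef_pos": TCP position; "ee_rot": TCP orientation; "force": force on the tool from outside, world axes, zero at the start; "ft_torque": the same for the moment, N m; "width": opening from 0.0 (shut) to 1.0 (fully open).
Only numpy, scipy, OpenCV 4.12 (cv2) and the standard library are available. Lean on these libraries where they do the work, as an engineer would, in place of code of your own. Each camera call takes 0.05 s, during which the arm holds its last target. There are 200 camera calls.

## Working session

There is one attempt and no reset: what is moved stays moved. The work goes in short steps, Python scripts to look and compute and a tool call to move; the robot and the scene stay as the last step left them, time stands still between calls to the robot, and variables do not carry over. Pictures are saved under pics/ and viewed, about 8 in all and at most 12, crops included, and the job is handed in when it is done.

Besides the shell and the picture viewer there is one more tool, called after ">>>" in YAML: its name, and indented under it one key for each argument. drive_tool: Moves the arm, as the interface text tells. Its arguments: {"type":"object","properties":{"offset":{"type":"array"},"spin":{"type":"array"},"gripper":{"type":"number"},"squeeze":{"type":"number"}},"required":["offset","spin"]}

```bash
mkdir -p pics; cat > h.py <<'E'
import numpy as np, cv2
from workcell import env
def cam(n):
    c=env.camera(n); h=c["img"].shape[0]; c["f"]=h/2/np.tan(np.radians(c["fovy"])/2); return c
def rays(c,uv):
    uv=np.atleast_2d(np.asarray(uv,float)); d=np.c_[(uv[:,0]-c["cx"])/c["f"],(uv[:,1]-c["cy"])/c["f"],np.ones(len(uv))]
    return d@np.array(c["attitude"]).T
def on_plane(c,uv,z):
    d=rays(c,uv); e=np.array(c["eye"]); return e+d*((z-e[2])/d[:,2])[:,None]
def cloud(c):
    v,u=np.mgrid[:c["img"].shape[0],:c["img"].shape[1]]
    P=np.array(c["eye"])+rays(c,np.c_[u.ravel(),v.ravel()])*c["range_z"].reshape(-1,1)
    return P.reshape(*u.shape,3)
E
python3 - <<'E'
from h import *
import pickle
o=env.get_obs(); print({k:np.round(v,4) for k,v in o.items()}, env.tip_reach)
a=cam("scene");b=cam("top")
for n,c in(("scene",a),("top",b)):
    print(n,c["f"],c["cx"],c["cy"],c["eye"],np.round(c["attitude"],3)); cv2.imwrite(f"pics/{n}0.png",c["img"])
pickle.dump((a,b),open("c0.pkl","wb"))
E
```

```text
{'time': np.float64(0.0), 'q': array([-1.2968,  0.5765,  0.0248,  1.4379, -0.015 ,  1.129 , -0.0565]), 'dq': array([-0.0006,  0.    , -0.0007,  0.0016, -0.0001, -0.0013, -0.0003]), 'effort': array([-4.00000e-04, -7.65762e+01,  2.25000e+00, -2.85969e+01,
        1.51000e-02,  1.28000e-02, -0.00000e+00]), 'eef_pos': array([0.2362, 0.6318, 0.2385]), 'ee_rot': array([[-9.367e-01,  3.502e-01, -5.000e-04],
       [ 3.502e-01,  9.367e-01, -1.600e-03],
       [-1.000e-04, -1.600e-03, -1.000e+00]]), 'force': array([ 0.6626, -0.7524,  0.0649]), 'ft_torque': array([-0.0371,  0.0259,  0.0238]), 'width': np.float64(1.0008)} 0.008
scene 473.6390159310695 258.2006084119025 200.28476324760595 [1.67904644 0.31373336 1.24840246] [[-0.401  0.64  -0.656]
 [ 0.916  0.288 -0.279]
 [ 0.011 -0.713 -0.701]]
top 427.3576852981317 247.4185602243434 195.26792168488814 [ 0.48681034 -0.1323722   1.299871  ] [[-0.028 -0.997  0.077]
 [-1.     0.028 -0.003]
 [ 0.001 -0.077 -0.997]]
```

View pics/scene0.png

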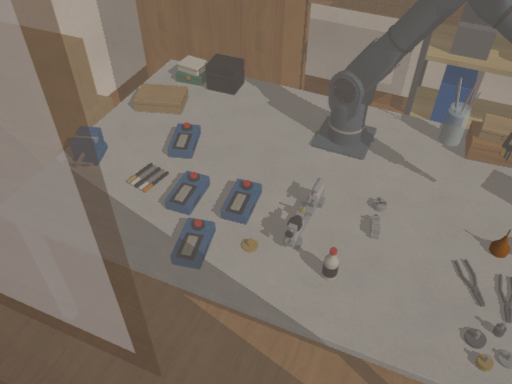

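View pics/top0.png

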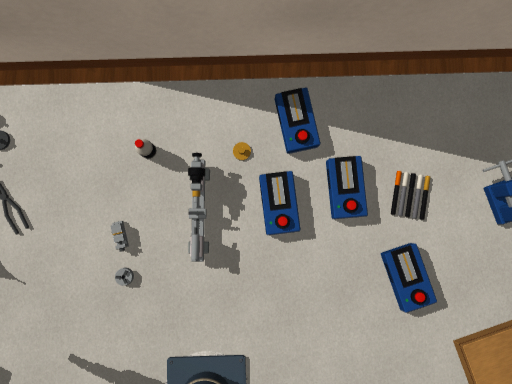

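Top view: the lookalikes for the demag are the four blue boxes at (279,203), (347,187), (297,120) and (408,278). The robot base is at about (205,375), so (279,203) looks nearest. The vise is at (119,236), the chuck at (124,276), the lathe at about (197,205), the oil bottle at (145,148) and the faceplate at (242,151). In the scene view, the chosen box is at (241,200) and the vise at (376,226).

```bash
python3 - <<'E'
from h import *
import pickle
a,b=pickle.load(open("c0.pkl","rb"))
tri={}
for n,c in(("top",b),("scene",a)):
    P=cloud(c); hsv=cv2.cvtColor(c["img"],cv2.COLOR_BGR2HSV)
    m=cv2.inRange(hsv,(105,120,40),(125,255,255)); m=cv2.morphologyEx(m,cv2.MORPH_CLOSE,np.ones((9,9)))
    red=cv2.inRange(hsv,(0,150,90),(6,255,255))|cv2.inRange(hsv,(172,150,90),(180,255,255))
    k,l,s,ce=cv2.connectedComponentsWithStats(red)
    for i in range(1,k):
        if s[i,4]>15:
            p=P[l==i]; print(n,"red",np.round(ce[i],1),s[i,4],"range med",np.round(np.median(p,0),4),"z max",np.round(np.percentile(p[:,2],90),4))
    if n=="scene": print("range err", )
# top: per-box measures from cloud
for n,c in(("top",b),("scene",a)):
    P=cloud(c); ok=c["range_z"]>0
    X,Y,Z=P[...,0],P[...,1],P[...,2]
    print(n,"bench z", np.round(np.median(Z[ok&(abs(Z)<.02)]),4))
    hsv=cv2.cvtColor(c["img"],cv2.COLOR_BGR2HSV)
    blk=ok&(Z>.04)&(Z<.07)&(X>.25)&(X<1)&(Y<-.05)
    k,l,s,ce=cv2.connectedComponentsWithStats(blk.astype(np.uint8))
    for i in range(1,k):
        if s[i,4]<300: continue
        p=P[l==i]; r=cv2.minAreaRect(p[:,:2].astype(np.float32)*1000); print(n,"box",np.round(ce[i]),s[i,4],np.round(r[0],1),np.round(r[1],1),round(r[2],1),"dist",round(np.hypot(*r[0])), "z",np.round(np.median(p[:,2]),4))
    # vise/chuck/oil etc: things with z>.008
    th=ok&(Z>.010)&(X>.3)&(X<1)&(Y>-.25)&(Y<.35)
    k,l,s,ce=cv2.connectedComponentsWithStats(th.astype(np.uint8))
    for i in range(1,k):
        if s[i,4]<60: continue
        p=P[l==i]; r=cv2.minAreaRect(p[:,:2].astype(np.float32)*1000); print(n,"thing",np.round(ce[i]),s[i,4],np.round(r[0],1),np.round(r[1],1),round(r[2],1),"zmax",np.round(np.percentile(p[:,2],98),4))
c=b["img"]
t=cv2.resize(c[180:300,95:175],None,fx=5,fy=5,interpolation=cv2.INTER_CUBIC)
t2=cv2.resize(c[160:280,250:330],None,fx=5,fy=5,interpolation=cv2.INTER_CUBIC)
cv2.imwrite("pics/crop1.png",np.hstack([t,t2])[:600,:800])
E
```

```text
top red [302.2 134.7] 72 range med [ 0.7539 -0.3013  0.0709] z max 0.0744
top red [138.5 142.7] 51 range med [0.7309 0.1604 0.1292] z max 0.1324
top red [350.9 204.6] 77 range med [ 0.5456 -0.4338  0.0705] z max 0.0743
top red [282.2 220.7] 74 range med [ 0.5049 -0.2342  0.0711] z max 0.0734
top red [419.4 296.6] 82 range med [ 0.2805 -0.6159  0.0706] z max 0.0743
range err
top bench z -0.0007
top box [297. 119.] 1948 [ 807.4 -292. ] [181.5 100.3] 10.6 dist 859 z 0.05
top box [347. 187.] 2025 [ 600.2 -432.5] [180.  101.9] 3.5 dist 740 z 0.0502
top box [279. 202.] 2020 [ 559.4 -229.7] [179.8 100.7] 5.2 dist 605 z 0.0501
top box [410. 276.] 2041 [ 330.7 -601.7] [181.  102.1] 17.3 dist 687 z 0.0503
top thing [280. 109.] 231 [ 825.9 -239.3] [131.5  21.4] 0.6 zmax 0.0536
top thing [145. 148.] 318 [729.  159.6] [44.8 47.5] 55.4 zmax 0.1316
top thing [198. 208.] 1625 [549.6  10.1] [ 60.6 308.1] 88.2 zmax 0.1165
top thing [274. 202.] 1496 [ 558.3 -217.3] [180.3  77.6] 4.2 zmax 0.0719
top thing [119. 236.] 337 [473.8 248.1] [89.6 32.1] 12.3 zmax 0.0418
top thing [123. 276.] 255 [354.6 236.9] [50.8 49.9] 39.9 zmax 0.0325
scene bench z 0.001
```

View pics/crop1.png

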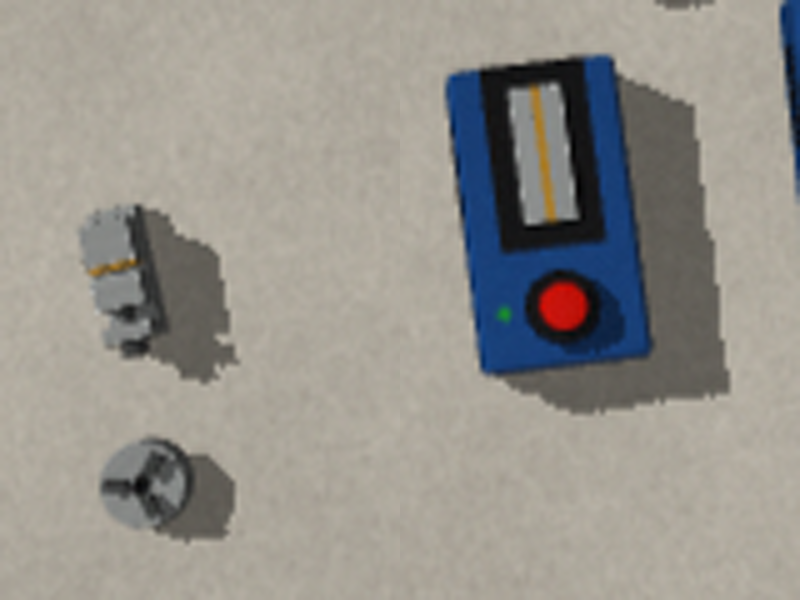

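The crop confirms it: the vise (left, centre about (119,236)) has its screw end pointing toward the chuck at (124,276). The chosen box has its plate centre near (279,190), with the brass line, and its button at (282,221). Next I'll get the scene-view cross-check of heights.

```bash
python3 - <<'E'
from h import *
import pickle
a,b=pickle.load(open("c0.pkl","rb"))
print("scene range valid",(a["range_z"]>0).mean(),np.percentile(a["range_z"],[5,50,95]))
def tri(ua,ub):
    da,db=rays(a,ua)[0],rays(b,ub)[0]; ea,eb=np.array(a["eye"]),np.array(b["eye"])
    s=np.linalg.lstsq(np.c_[da,-db],eb-ea,rcond=None)[0]; p,q=ea+s[0]*da,eb+s[1]*db
    return np.round((p+q)/2,4),round(np.linalg.norm(p-q)*1000,1)
def red(c,box,t):
    x0,x1,y0,y1=box; h=cv2.cvtColor(c["img"][y0:y1,x0:x1],cv2.COLOR_BGR2HSV)
    m=((h[...,0]<8)|(h[...,0]>172))&(h[...,1]>t)&(h[...,2]>80); v,u=np.nonzero(m); return [u.mean()+x0,v.mean()+y0],m.sum()
rb,n1=red(b,(255,300,205,235),150); ra,n2=red(a,(235,258,175,195),110)
print("button",ra,n2,rb,n1,tri(ra,rb))
# plate: bright low-saturation + brass in chosen box
def plate(c,box,vmin):
    x0,x1,y0,y1=box; h=cv2.cvtColor(c["img"][y0:y1,x0:x1],cv2.COLOR_BGR2HSV)
    m=((h[...,0]<45)|(h[...,1]<60))&(h[...,2]>vmin)&~((h[...,0]<8)&(h[...,1]>110)); k,l,s,ce=cv2.connectedComponentsWithStats(m.astype(np.uint8))
    i=1+np.argmax(s[1:,4]); pts=np.argwhere(l==i)[:,::-1]+[x0,y0]; r=cv2.minAreaRect(pts.astype(np.float32)); return r,pts
pb,ptb=plate(b,(268,292,172,207),120); pa,pta=plate(a,(231,252,190,214),120)
print("plate px",pb,pa,tri(pa[0],pb[0]))
W=on_plane(b,ptb,.056)[:,:2]; r=cv2.minAreaRect((W*1000).astype(np.float32)); print("plate top@56",np.round(r[0],1),np.round(r[1],1),r[2])
print("btn @range", on_plane(b,rb,.072), on_plane(a,ra,.072))
P=cloud(b); p=P[ptb[:,1],ptb[:,0]]; print("plate range z",np.median(p,0))
# vise top
Z=P[...,2]; m=np.zeros(Z.shape,bool); m[215:255,105:135]=True
for lo,hi in((.028,.06),(.010,.026)):
    p=P[m&(Z>lo)&(Z<hi)]; r=cv2.minAreaRect((p[:,:2]*1000).astype(np.float32)); print("vise",lo,len(p),np.round(r[0],1),np.round(r[1],1),round(r[2],1),np.percentile(p[:,2],[10,50,90]))
t=cv2.resize(a["img"][170:250,345:425],None,fx=5,fy=5,interpolation=cv2.INTER_CUBIC); t2=cv2.resize(a["img"][160:240,205:285],None,fx=5,fy=5,interpolation=cv2.INTER_CUBIC)
cv2.imwrite("pics/crop2.png",np.hstack([t,t2]))
E
```

```text
scene range valid 0.9961140950520834 [0.36871212 0.55171973 1.08196978]
button [np.float64(246.30555555555554), np.float64(182.97222222222223)] 36 [np.float64(282.2), np.float64(220.6)] 80 (array([ 0.5057, -0.2344,  0.0644]), np.float64(1.3))
plate px ((278.0567932128906, 190.42576599121094), (26.63098907470703, 10.308769226074219), 82.40535736083984) ((237.90003967285156, 201.7000274658203), (7.602630138397217, 17.441329956054688), 26.56505012512207) (array([ 0.5948, -0.2266,  0.0504]), np.float64(0.8))
plate top@56 [ 594.5 -226.8] [78.2 30.1] 5.234010219573975
btn @range [[ 0.50585182 -0.23436442  0.072     ]] [[ 0.51307906 -0.23026228  0.072     ]]
plate range z [ 0.59315896 -0.22659738  0.0552638 ]
vise 0.028 243 [469.9 247.5] [81.8 31.6] 12.3 [0.03168918 0.03612882 0.03989955]
vise 0.01 83 [479.4 248.5] [78.8 29.8] 13.6 [0.01181304 0.01575326 0.02274371]
```

View pics/crop2.png

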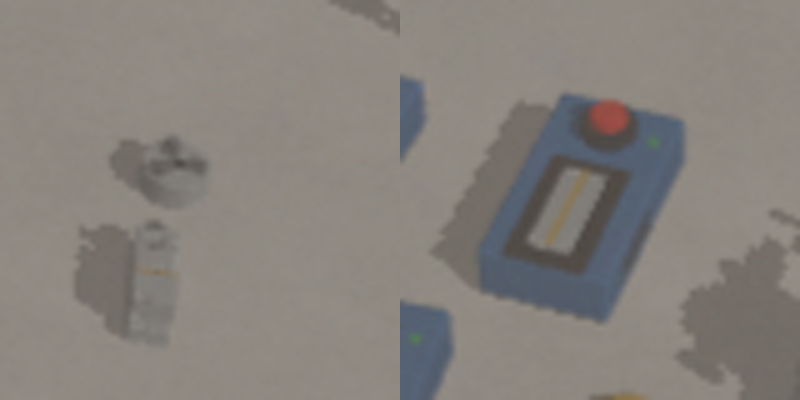

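Measured positions: button (0.506, -0.234), top at about 0.072. Plate centre (0.595, -0.2265), z 0.0555, yaw 5.2°. Vise origin about (0.479, 0.249), yaw about 12.5°. The scene camera's range looks through glass, so I won't use it, and its triangulated heights read about 6 mm low. Next I'll plan the first leg.

```bash
cat >> h.py <<'E'
def plan(*tg):
    """tg: (x,y,z,angle of tool x in deg); prints offset/spin shares, chained from the measured pose"""
    o=env.get_obs(); p=np.array(o["eef_pos"]); R=np.array(o["ee_rot"])
    print("t",round(float(o["time"]),2),"pos",np.round(p,4),"xang",np.round(np.degrees(np.arctan2(R[1,0],R[0,0])),2),"tilt z",np.round(R[:,2],4),"F",np.round(o["force"],1),"w",round(float(o["width"]),3))
    for x,y,z,a in tg:
        a0=np.degrees(np.arctan2(R[1,0],R[0,0])); d=(a-a0+180)%360-180
        q=np.array([x,y,z]); off=R.T@(q-p)/.5; print((x,y,z,a),"offset",np.round(off,4),"spin",round(-d/180,4),"dist mm",round(np.linalg.norm(q-p)*1000))
        p=q; r=np.radians(a); R=np.c_[[np.cos(r),np.sin(r),0],[np.sin(r),-np.cos(r),0],[0,0,-1]]
E
python3 - <<'E'
from h import *
import pickle
a,b=pickle.load(open("c0.pkl","rb"))
P=cloud(b); d=np.hypot(P[...,0]-.506,P[...,1]+.2345)
for lo in range(0,28,3):
    z=P[...,2][(d>=lo/1e3)&(d<(lo+3)/1e3)]; print(lo,len(z),np.round(np.percentile(z,[10,50,90]) if len(z) else 0,4))
plan((.35,.40,.24,192.5),(.45,.2,.24,192.5),(.485,-.02,.23,192.5),(.506,-.2345,.20,192.5),(.506,-.2345,.10,192.5))
E
```

```text
0 4 [0.068  0.0695 0.0735]
3 10 [0.0682 0.0709 0.0731]
6 15 [0.0692 0.0723 0.0743]
9 27 [0.0684 0.0711 0.0732]
12 29 [0.0586 0.0685 0.0723]
15 38 [0.0577 0.0616 0.0642]
18 43 [0.0556 0.0603 0.0629]
21 44 [0.0467 0.0515 0.0622]
24 53 [0.0471 0.0494 0.0522]
27 62 [0.0471 0.0497 0.0526]
t 0.1 pos [0.2362 0.6319 0.2385] xang 159.5 tilt z [-4.0e-04 -1.4e-03 -1.0e+00] F [-0.4 -0.7 -0.4] w 1.002
(0.35, 0.4, 0.24, 192.5) offset [-0.3755 -0.3547 -0.0024] spin -0.1833 dist mm 258
(0.45, 0.2, 0.24, 192.5) offset [-0.1087 -0.4338  0.    ] spin -0.0 dist mm 224
(0.485, -0.02, 0.23, 192.5) offset [ 0.0269 -0.4447  0.02  ] spin -0.0 dist mm 223
(0.506, -0.2345, 0.2, 192.5) offset [ 0.0518 -0.4279  0.06  ] spin -0.0 dist mm 218
(0.506, -0.2345, 0.1, 192.5) offset [0.  0.  0.2] spin -0.0 dist mm 100
```

>>> drive_tool:
  offset:
    - [-0.07, -0.07, 0]
    - [-0.14, -0.14, 0]
    - [-0.22, -0.21, 0]
    - [-0.29, -0.28, 0]
    - [-0.36, -0.34, 0]
  spin: [-0.037, -0.074, -0.11, -0.147, -0.1833]
  gripper: 1
  squeeze: 40

```text
time: 0.6
eef_pos: [0.3457, 0.4077, 0.2391]
ee_rot: [[-0.975, -0.221, -0.0], [-0.221, 0.975, -0.001], [0.0, -0.001, -1.0]]
force: [0.7, 0.0, -1.0]
width: 0.142
```

>>> drive_tool:
  offset:
    - [-0.025, -0.09, 0]
    - [-0.05, -0.18, 0]
    - [-0.08, -0.27, 0]
    - [-0.1, -0.36, 0]
    - [-0.12, -0.45, 0]
  spin: [0, 0, 0, 0, 0]

```text
time: 1.1
eef_pos: [0.4532, 0.2014, 0.2392]
ee_rot: [[-0.976, -0.216, -0.0], [-0.216, 0.976, -0.0], [0.0, -0.0, -1.0]]
force: [1.3, 0.5, -0.5]
width: -0.001
```

>>> drive_tool:
  offset:
    - [0.005, -0.09, 0]
    - [0.01, -0.18, 0]
    - [0.02, -0.27, 0]
    - [0.025, -0.36, 0.01]
    - [0.027, -0.44, 0.02]
  spin: [0, 0, 0, 0, 0]

```text
time: 1.6
eef_pos: [0.4869, -0.0168, 0.2292]
ee_rot: [[-0.977, -0.216, 0.0], [-0.216, 0.977, -0.0], [-0.0, -0.0, -1.0]]
force: [1.1, 0.7, -0.3]
width: 0.005
```

>>> drive_tool:
  offset:
    - [0.01, -0.09, 0.01]
    - [0.02, -0.18, 0.02]
    - [0.03, -0.26, 0.03]
    - [0.04, -0.34, 0.04]
    - [0.05, -0.42, 0.05]
  spin: [0, 0, 0, 0, 0]

```text
time: 2.1
eef_pos: [0.5079, -0.2265, 0.2039]
ee_rot: [[-0.976, -0.216, -0.0], [-0.216, 0.976, 0.0], [0.0, 0.0, -1.0]]
force: [0.0, 0.2, 0.0]
width: 0.001
```

```bash
python3 -c "
from h import *
plan((.506,-.2345,.10,192.5),(.506,-.2345,.085,192.5))"
```

```text
t 2.1 pos [ 0.5079 -0.2265  0.2039] xang -167.5 tilt z [-4.e-04  2.e-04 -1.e+00] F [0.  0.2 0. ] w 0.001
(0.506, -0.2345, 0.1, 192.5) offset [ 0.0071 -0.0149  0.2077] spin -0.0 dist mm 104
(0.506, -0.2345, 0.085, 192.5) offset [0.   0.   0.03] spin -0.0 dist mm 15
```

>>> drive_tool:
  offset:
    - [0.003, -0.004, 0.05]
    - [0.005, -0.007, 0.1]
    - [0.005, -0.007, 0.16]
    - [0.005, -0.007, 0.21]
    - [0.005, -0.007, 0.21]
  spin: [0, 0, 0, 0, 0]

```text
time: 2.6
eef_pos: [0.5044, -0.228, 0.0963]
ee_rot: [[-0.976, -0.216, -0.006], [-0.216, 0.976, 0.002], [0.005, 0.003, -1.0]]
force: [-0.1, 0.3, -0.4]
width: 0.001
```

```bash
python3 -c "
from h import *
c=cam('top'); cv2.imwrite('pics/t3.png',cv2.resize(c['img'][150:280,220:340],None,fx=4,fy=4))
plan((.506,-.2345,.0805,192.5))"
```

```text
t 2.65 pos [ 0.5054 -0.2284  0.0981] xang -167.51 tilt z [-0.0034  0.0012 -1.    ] F [ 1.6 -0.3  0.7] w -0.001
(0.506, -0.2345, 0.0805, 192.5) offset [ 0.0014 -0.0122  0.0353] spin -0.0 dist mm 19
```

>>> drive_tool:
  offset:
    - [0.001, -0.006, 0]
    - [0.001, -0.012, 0]
    - [0.001, -0.012, 0.015]
    - [0.001, -0.012, 0.03]
    - [0.001, -0.012, 0.03]
  spin: [0, 0, 0, 0, 0]

```text
time: 3.15
eef_pos: [0.5067, -0.2344, 0.0834]
ee_rot: [[-0.976, -0.216, -0.001], [-0.216, 0.976, 0.001], [0.001, 0.001, -1.0]]
force: [-0.8, 0.4, -0.4]
width: -0.002
```

>>> drive_tool:
  offset:
    - [0, 0, 0.002]
    - [0, 0, 0.004]
    - [0, 0, 0.006]
    - [0, 0, 0.008]
    - [0, 0, 0.008]
  spin: [0, 0, 0, 0, 0]

```text
time: 3.65
eef_pos: [0.5073, -0.2348, 0.0803]
ee_rot: [[-0.976, -0.216, -0.0], [-0.216, 0.976, -0.0], [0.0, -0.0, -1.0]]
force: [-0.7, 0.1, 0.5]
width: -0.0
```

>>> drive_tool:
  offset:
    - [0, 0, 0.002]
    - [0, 0, 0.004]
    - [0, 0, 0.006]
    - [0, 0, 0.007]
    - [0, 0, 0.007]
  spin: [0, 0, 0, 0, 0]

```text
time: 4.15
eef_pos: [0.5073, -0.2348, 0.0769]
ee_rot: [[-0.976, -0.216, 0.0], [-0.216, 0.976, -0.0], [-0.0, -0.0, -1.0]]
force: [-0.4, 0.4, 2.6]
width: -0.001
```

>>> drive_tool:
  offset:
    - [0, 0, 0.002]
    - [0, 0, 0.004]
    - [0, 0, 0.005]
    - [0, 0, 0.005]
    - [0, 0, 0.005]
  spin: [0, 0, 0, 0, 0]

```text
time: 4.65
eef_pos: [0.5073, -0.2348, 0.0744]
ee_rot: [[-0.976, -0.216, 0.0], [-0.216, 0.976, -0.0], [-0.0, -0.0, -1.0]]
force: [0.4, 0.1, 4.6]
width: 0.0
```

>>> drive_tool:
  offset:
    - [0, 0, 0.002]
    - [0, 0, 0.003]
    - [0, 0, 0.003]
    - [0, 0, 0.003]
    - [0, 0, 0.003]
  spin: [0, 0, 0, 0, 0]

```text
time: 5.15
eef_pos: [0.5074, -0.2349, 0.0739]
ee_rot: [[-0.976, -0.216, 0.001], [-0.216, 0.976, -0.0], [-0.001, -0.0, -1.0]]
force: [-3.9, 3.3, 18.6]
width: 0.003
```

>>> drive_tool:
  offset:
    - [0, 0, 0.001]
    - [0, 0, 0.002]
    - [0, 0, 0.002]
    - [0, 0, 0.002]
    - [0, 0, 0.002]
  spin: [0, 0, 0, 0, 0]

```text
time: 5.65
eef_pos: [0.5074, -0.2349, 0.0737]
ee_rot: [[-0.976, -0.216, 0.001], [-0.216, 0.976, -0.0], [-0.001, -0.001, -1.0]]
force: [-6.2, 4.1, 29.0]
width: -0.001
```

The force rose slowly to about 5 N, then jumped at a hard stop (29 N), so the button is fully down after about 6 mm of travel. Now I'll release it.

>>> drive_tool:
  offset:
    - [0, 0, -0.01]
    - [0, 0, -0.03]
    - [0, 0, -0.08]
    - [0, 0, -0.16]
    - [0, 0, -0.24]
  spin: [0, 0, 0, 0, 0]

```text
time: 6.15
eef_pos: [0.5066, -0.2345, 0.1927]
ee_rot: [[-0.976, -0.216, -0.002], [-0.216, 0.976, 0.001], [0.002, 0.001, -1.0]]
force: [0.5, -0.2, -0.3]
width: -0.001
```

>>> drive_tool:
  offset:
    - [0, 0.04, -0.04]
    - [0, 0.11, -0.06]
    - [0, 0.2, -0.06]
    - [0, 0.29, -0.06]
    - [0, 0.38, -0.06]
  spin: [0, 0, 0, 0, 0]
  gripper: -1

```text
time: 6.65
eef_pos: [0.4654, -0.0478, 0.2221]
ee_rot: [[-0.976, -0.216, 0.0], [-0.216, 0.976, -0.0], [-0.0, -0.0, -1.0]]
force: [0.6, 0.4, -0.8]
width: 0.849
```

```bash
python3 - <<'E'
from h import *
c=cam("top"); P=cloud(c); d=np.hypot(P[...,0]-.506,P[...,1]+.2345)
print("button z",np.median(P[...,2][d<.012]), (d<.012).sum())
Z=P[...,2]; m=np.zeros(Z.shape,bool); m[215:256,105:135]=True
p=P[m&(Z>.03)&(Z<.06)]; r=cv2.minAreaRect((p[:,:2]*1000).astype(np.float32)); print("vise",len(p),np.round(r[0],1),np.round(r[1],1),round(r[2],1))
plan((.485,.08,.23,192.5),(.479,.249,.20,192.5),(.479,.249,.1,192.5))
E
```

```text
button z 0.07124695649061552 55
vise 234 [469.7 247.2] [81.4 32. ] 12.8
t 6.7 pos [ 0.4638 -0.04    0.2218] xang -167.1 tilt z [-0.0018  0.0039 -1.    ] F [-2.6  7.5 -1.2] w 0.925
(0.485, 0.08, 0.23, 192.5) offset [-0.0948  0.2245 -0.0155] spin 0.0022 dist mm 122
(0.479, 0.249, 0.2, 192.5) offset [-0.0614  0.3326  0.06  ] spin -0.0 dist mm 172
(0.479, 0.249, 0.1, 192.5) offset [0.  0.  0.2] spin -0.0 dist mm 100
```

>>> drive_tool:
  offset:
    - [-0.02, 0.05, -0.01]
    - [-0.05, 0.14, -0.02]
    - [-0.08, 0.23, -0.02]
    - [-0.11, 0.32, -0.02]
    - [-0.13, 0.41, -0.01]
  spin: [0, 0, 0, 0, 0]

```text
time: 7.2
eef_pos: [0.4859, 0.1668, 0.2274]
ee_rot: [[-0.976, -0.216, 0.001], [-0.216, 0.976, 0.0], [-0.001, 0.0, -1.0]]
force: [0.4, -0.7, 0.1]
width: 1.001
```

>>> drive_tool:
  offset:
    - [-0.01, 0.06, 0]
    - [-0.015, 0.1, 0]
    - [-0.02, 0.12, 0.03]
    - [-0.02, 0.12, 0.1]
    - [-0.02, 0.12, 0.15]
  spin: [0, 0, 0, 0, 0]

```text
time: 7.7
eef_pos: [0.4816, 0.2258, 0.1505]
ee_rot: [[-0.976, -0.217, -0.001], [-0.217, 0.976, -0.0], [0.001, -0.0, -1.0]]
force: [0.2, 1.1, -0.6]
width: 1.001
```

```bash
python3 - <<'E'
from h import *
plan((.4785,.2492,.1,192.7),(.4785,.2492,.018,192.7))
E
```

```text
t 7.7 pos [0.4816 0.2258 0.1505] xang -167.45 tilt z [-6.e-04 -4.e-04 -1.e+00] F [ 0.2  1.1 -0.6] w 1.001
(0.4785, 0.2492, 0.1, 192.7) offset [-0.0041  0.0471  0.1009] spin -0.0008 dist mm 56
(0.4785, 0.2492, 0.018, 192.7) offset [0.    0.    0.164] spin -0.0 dist mm 82
```

>>> drive_tool:
  offset:
    - [0, 0.02, 0]
    - [-0.004, 0.045, 0]
    - [-0.004, 0.045, 0.05]
    - [-0.004, 0.045, 0.09]
    - [-0.004, 0.045, 0.09]
  spin: [-0.001, -0.001, -0.001, -0.001, -0.001]

```text
time: 8.2
eef_pos: [0.4786, 0.2491, 0.1064]
ee_rot: [[-0.975, -0.221, -0.001], [-0.221, 0.975, -0.0], [0.001, -0.0, -1.0]]
force: [-0.5, -0.8, 0.3]
width: 0.999
```

```bash
python3 - <<'E'
from h import *
c=cam("top"); cv2.imwrite("pics/pre.png",cv2.resize(c["img"][170:310,70:190],None,fx=4,fy=4,interpolation=cv2.INTER_CUBIC))
plan((.4785,.2492,.018,192.7))
E
```

```text
t 8.25 pos [0.4792 0.2491 0.1075] xang -167.28 tilt z [-1.e-04  2.e-04 -1.e+00] F [-0.  -0.1  0.9] w 0.996
(0.4785, 0.2492, 0.018, 192.7) offset [0.0013 0.0004 0.179 ] spin 0.0001 dist mm 89
```

View pics/pre.png

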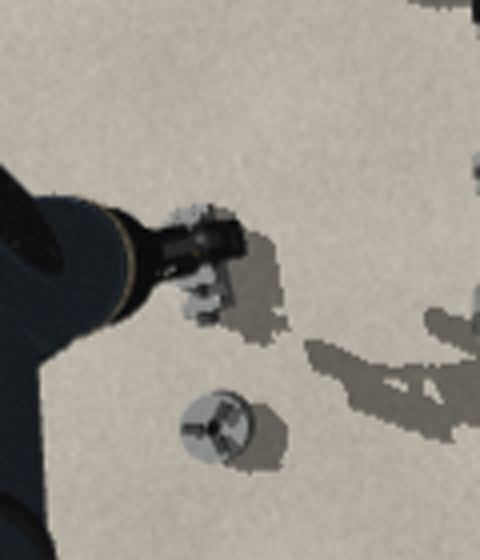

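The jaws straddle the vise at about (200,260) in the crop, and the chuck at (217,427) is clear. I'll descend and grip.

>>> drive_tool:
  offset:
    - [0.001, 0, 0.05]
    - [0.001, 0, 0.1]
    - [0.001, 0, 0.14]
    - [0.001, 0, 0.165]
    - [0.001, 0, 0.178]
  spin: [0, 0, 0, 0, 0]

```text
time: 8.75
eef_pos: [0.4792, 0.2486, 0.0181]
ee_rot: [[-0.976, -0.22, 0.001], [-0.22, 0.976, 0.001], [-0.001, 0.0, -1.0]]
force: [-0.1, 0.5, 0.6]
width: 1.0
```

>>> drive_tool:
  offset:
    - [0, 0, 0]
    - [0, 0, 0]
    - [0, 0, 0]
    - [0, 0, 0]
    - [0, 0, 0]
  spin: [0, 0, 0, 0, 0]
  gripper: 1
  squeeze: 70

```text
time: 9.25
eef_pos: [0.4791, 0.2484, 0.0188]
ee_rot: [[-0.976, -0.219, 0.001], [-0.219, 0.976, 0.001], [-0.001, 0.001, -1.0]]
force: [-1.9, 0.3, 8.5]
width: 0.338
```

>>> drive_tool:
  offset:
    - [0, 0, 0]
    - [0, 0, 0]
    - [0, 0, 0]
    - [0, 0, 0]
    - [0, 0, 0]
  spin: [0, 0, 0, 0, 0]

```text
time: 9.75
eef_pos: [0.4791, 0.2484, 0.0188]
ee_rot: [[-0.976, -0.219, 0.001], [-0.219, 0.976, 0.001], [-0.001, 0.001, -1.0]]
force: [-1.8, 0.1, 8.0]
width: 0.342
```

Gripped: the opening is 0.34, which is about 29 mm. I'll lift gently, then re-check.

>>> drive_tool:
  offset:
    - [0, 0, -0.01]
    - [0, 0, -0.03]
    - [0, 0, -0.05]
    - [0, 0, -0.08]
    - [0, 0, -0.11]
  spin: [0, 0, 0, 0, 0]

```text
time: 10.25
eef_pos: [0.4786, 0.2479, 0.074]
ee_rot: [[-0.976, -0.219, -0.0], [-0.219, 0.976, -0.0], [0.0, -0.0, -1.0]]
force: [-0.4, 0.5, -2.9]
width: 0.336
```

>>> drive_tool:
  offset:
    - [0, 0, -0.05]
    - [0, 0, -0.12]
    - [0, 0, -0.2]
    - [0, 0, -0.28]
    - [0, 0, -0.34]
  spin: [0, 0, 0, 0, 0]

```text
time: 10.75
eef_pos: [0.4787, 0.2479, 0.2462]
ee_rot: [[-0.976, -0.219, 0.002], [-0.219, 0.976, 0.001], [-0.002, 0.001, -1.0]]
force: [-0.0, 0.8, -3.8]
width: 0.338
```

```bash
python3 - <<'E'
from h import *
c=cam("top"); d=cam("scene"); 
A=cv2.resize(c["img"][160:300,60:200],(400,400),interpolation=cv2.INTER_CUBIC); B=cv2.resize(d["img"][100:260,290:450],(400,400),interpolation=cv2.INTER_CUBIC)
cv2.imwrite("pics/lift.png",np.hstack([A,B]))
plan((.485,.05,.24,189),(.54,-.12,.24,185.2),(.5948,-.2266,.2,185.2))
E
```

```text
t 10.85 pos [0.4803 0.2488 0.2478] xang -167.34 tilt z [ 0.0068  0.0041 -1.    ] F [-0.3  0.1 -3.3] w 0.337
(0.485, 0.05, 0.24, 189) offset [ 0.078  -0.39    0.0141] spin 0.0203 dist mm 199
(0.54, -0.12, 0.24, 185.2) offset [-0.0555 -0.353   0.    ] spin 0.0211 dist mm 179
(0.5948, -0.2266, 0.2, 185.2) offset [-0.0898 -0.2223  0.08  ] spin -0.0 dist mm 126
```

View pics/lift.png

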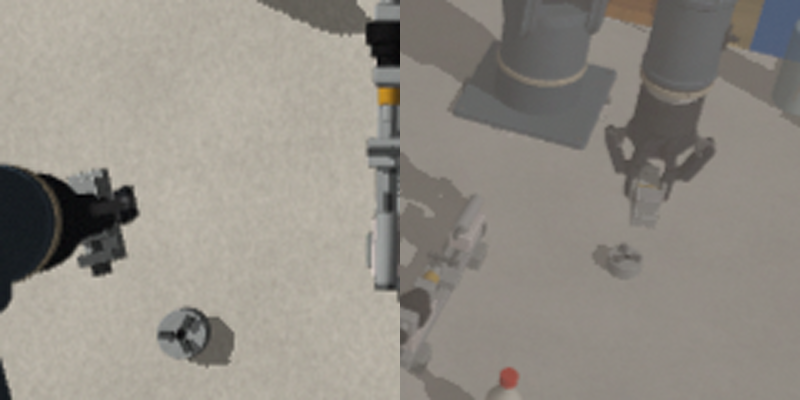

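The vise is held level at about (100,215) left and (648,200) right, and the chuck is undisturbed. The weight reads about 3.3 N. I'll carry it over the lathe at z about 0.24.

>>> drive_tool:
  offset:
    - [0.01, -0.03, 0]
    - [0.02, -0.09, 0]
    - [0.03, -0.16, 0]
    - [0.045, -0.23, 0]
    - [0.06, -0.3, 0]
  spin: [0, 0.005, 0.01, 0.015, 0.02]

```text
time: 11.35
eef_pos: [0.4809, 0.0926, 0.2417]
ee_rot: [[-0.988, -0.157, -0.002], [-0.157, 0.988, -0.001], [0.003, -0.001, -1.0]]
force: [1.2, 0.5, -2.8]
width: 0.337
```

>>> drive_tool:
  offset:
    - [0.005, -0.07, 0]
    - [0.0, -0.14, 0]
    - [-0.01, -0.21, 0]
    - [-0.02, -0.28, 0]
    - [-0.03, -0.35, 0]
  spin: [0.005, 0.01, 0.015, 0.02, 0.02]

```text
time: 11.85
eef_pos: [0.5234, -0.0775, 0.2417]
ee_rot: [[-0.996, -0.094, -0.003], [-0.094, 0.996, -0.0], [0.003, 0.0, -1.0]]
force: [-0.1, 0.3, -3.5]
width: 0.335
```

```bash
python3 - <<'E'
from h import *
plan((.5948,-.2266,.24,185.2),(.5948,-.2266,.15,185.2))
E
```

```text
t 11.85 pos [ 0.5234 -0.0775  0.2417] xang -174.59 tilt z [-2.6e-03 -1.0e-04 -1.0e+00] F [-0.1  0.3 -3.5] w 0.335
(0.5948, -0.2266, 0.24, 185.2) offset [-0.114  -0.3104  0.003 ] spin 0.0012 dist mm 165
(0.5948, -0.2266, 0.15, 185.2) offset [0.   0.   0.18] spin -0.0 dist mm 90
```

>>> drive_tool:
  offset:
    - [-0.025, -0.07, 0]
    - [-0.05, -0.14, 0]
    - [-0.075, -0.21, 0]
    - [-0.1, -0.27, 0]
    - [-0.114, -0.305, 0]
  spin: [0.001, 0.001, 0.001, 0.001, 0.001]

```text
time: 12.35
eef_pos: [0.5948, -0.2254, 0.2411]
ee_rot: [[-0.996, -0.089, -0.003], [-0.089, 0.996, -0.001], [0.003, -0.0, -1.0]]
force: [-0.3, 0.7, -3.4]
width: 0.335
```

>>> drive_tool:
  offset:
    - [0, 0, 0.03]
    - [0, 0, 0.06]
    - [0, 0, 0.1]
    - [0, 0, 0.14]
    - [0, 0, 0.16]
  spin: [0, 0, 0, 0, 0]

```text
time: 12.85
eef_pos: [0.5936, -0.2218, 0.1598]
ee_rot: [[-0.996, -0.092, -0.005], [-0.092, 0.996, 0.001], [0.005, 0.002, -1.0]]
force: [-0.2, 0.2, -2.3]
width: 0.339
```

>>> drive_tool:
  offset:
    - [0, 0, 0]
    - [0, 0, 0]
    - [0, 0, 0]
    - [0, 0, 0]
    - [0, 0, 0]
  spin: [0, 0, 0, 0, 0]

```text
time: 13.35
eef_pos: [0.5962, -0.2219, 0.1635]
ee_rot: [[-0.996, -0.092, 0.001], [-0.092, 0.996, -0.0], [-0.001, -0.0, -1.0]]
force: [-0.5, 0.9, -3.6]
width: 0.332
```

```bash
python3 - <<'E'
from h import *
plan((.5948,-.2266,.11,185.2))
c=cam("top"); d=cam("scene"); import pickle; pickle.dump((d,c),open("c1.pkl","wb"))
A=cv2.resize(c["img"][150:250,240:340],(400,400),interpolation=cv2.INTER_CUBIC); B=cv2.resize(d["img"][140:240,190:290],(400,400),interpolation=cv2.INTER_CUBIC)
cv2.imwrite("pics/hov.png",np.hstack([A,B]))
P=cloud(c); m=(abs(P[...,0]-.595)<.07)&(abs(P[...,1]+.2266)<.05)
print(np.histogram(P[...,2][m],bins=np.arange(.04,.26,.01)))
plan()
E
```

```text
t 13.35 pos [ 0.5962 -0.2219  0.1635] xang -174.7 tilt z [ 1.e-03 -3.e-04 -1.e+00] F [-0.5  0.9 -3.6] w 0.332
(0.5948, -0.2266, 0.11, 185.2) offset [ 0.0039 -0.0091  0.107 ] spin 0.0005 dist mm 54
(array([7, 5, 0, 0, 0, 0, 0, 0, 0, 0, 0, 0, 0, 0, 0, 0, 0, 0, 0, 0, 0]), array([0.04, 0.05, 0.06, 0.07, 0.08, 0.09, 0.1 , 0.11, 0.12, 0.13, 0.14,
       0.15, 0.16, 0.17, 0.18, 0.19, 0.2 , 0.21, 0.22, 0.23, 0.24, 0.25]))
t 13.45 pos [ 0.5961 -0.2218  0.1632] xang -174.7 tilt z [ 6.e-04 -2.e-04 -1.e+00] F [ 0.7 -0.2 -2.7] w 0.336
```

View pics/hov.png

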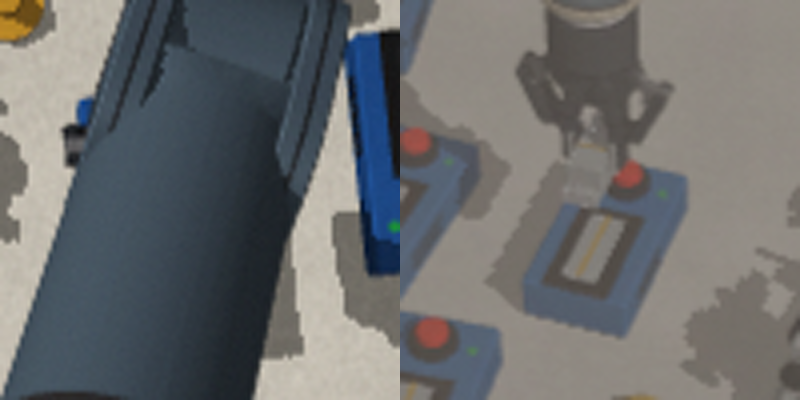

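The top view is now blocked by the forearm. The scene view shows the vise at about (588,175) in the crop, level and behind and above the plate at (597,248), with the button back up at (630,175). I'll descend in steps.

>>> drive_tool:
  offset:
    - [0.001, -0.003, 0.015]
    - [0.002, -0.006, 0.035]
    - [0.0035, -0.009, 0.06]
    - [0.0035, -0.009, 0.08]
    - [0.0035, -0.009, 0.1]
  spin: [0.0005, 0.0005, 0.0005, 0.0005, 0.0005]

```text
time: 13.95
eef_pos: [0.5943, -0.2264, 0.1113]
ee_rot: [[-0.996, -0.09, -0.001], [-0.09, 0.996, 0.0], [0.001, 0.0, -1.0]]
force: [1.1, -0.9, -3.0]
width: 0.337
```

>>> drive_tool:
  offset:
    - [0, 0, 0]
    - [0, 0, 0]
    - [0, 0, 0]
    - [0, 0, 0]
    - [0, 0, 0]
  spin: [0, 0, 0, 0, 0]

```text
time: 14.45
eef_pos: [0.5949, -0.2265, 0.1133]
ee_rot: [[-0.996, -0.091, 0.001], [-0.091, 0.996, -0.0], [-0.001, -0.0, -1.0]]
force: [-0.8, -0.1, -4.0]
width: 0.342
```

```bash
python3 - <<'E'
from h import *
plan((.595,-.2266,.087,185.2))
E
```

```text
t 14.45 pos [ 0.5949 -0.2265  0.1133] xang -174.79 tilt z [ 8.e-04 -3.e-04 -1.e+00] F [-0.8 -0.1 -4. ] w 0.342
(0.595, -0.2266, 0.087, 185.2) offset [-0.0001 -0.0002  0.0525] spin 0.0 dist mm 26
```

>>> drive_tool:
  offset:
    - [0, 0, 0.01]
    - [0, 0, 0.02]
    - [0, 0, 0.03]
    - [0, 0, 0.04]
    - [0, 0, 0.045]
  spin: [0, 0, 0, 0, 0]

```text
time: 14.95
eef_pos: [0.5943, -0.2263, 0.0894]
ee_rot: [[-0.996, -0.091, -0.001], [-0.091, 0.996, 0.0], [0.001, 0.0, -1.0]]
force: [0.3, 0.5, -3.0]
width: 0.335
```

>>> drive_tool:
  offset:
    - [0, 0, 0.002]
    - [0, 0, 0.004]
    - [0, 0, 0.006]
    - [0, 0, 0.008]
    - [0, 0, 0.008]
  spin: [0, 0, 0, 0, 0]

```text
time: 15.45
eef_pos: [0.5946, -0.2264, 0.0863]
ee_rot: [[-0.996, -0.091, -0.0], [-0.091, 0.996, 0.0], [0.0, 0.0, -1.0]]
force: [-0.3, -0.3, -2.9]
width: 0.338
```

```bash
python3 - <<'E'
from h import *
d=cam("scene"); cv2.imwrite("pics/end.png",cv2.resize(d["img"][160:240,195:290],(760,640),interpolation=cv2.INTER_CUBIC)[:600])
def px(p):
    q=np.array(d["attitude"]).T@(np.array(p)-np.array(d["eye"])); return np.round([(q[0]/q[2]*d["f"]+d["cx"]-195)*8,(q[1]/q[2]*d["f"]+d["cy"]-160)*8])
# expected crop pixels; view's own height bias (-6 mm) taken off
a=np.radians(5.2); ex=np.array([np.cos(a),np.sin(a),0]); ey=np.array([-np.sin(a),np.cos(a),0]); C=np.array([.5948,-.2266,0])
for n,x,z in(("vise bottom front",.040,.066),("plate front",.040,.056)):
    print(n,[px(C+ex*x+ey*s*.015+[0,0,z-.0056]) for s in(-1,1)])
plan((.595,-.2266,.085,185.2))
E
```

```text
vise bottom front [array([279., 370.]), array([343., 386.])]
plate front [array([279., 386.]), array([343., 402.])]
t 15.5 pos [ 0.5947 -0.2264  0.0863] xang -174.79 tilt z [ 0. -0. -1.] F [-0.7  0.  -2.4] w 0.34
(0.595, -0.2266, 0.085, 185.2) offset [-0.0006 -0.0004  0.0027] spin 0.0 dist mm 1
```

View pics/end.png

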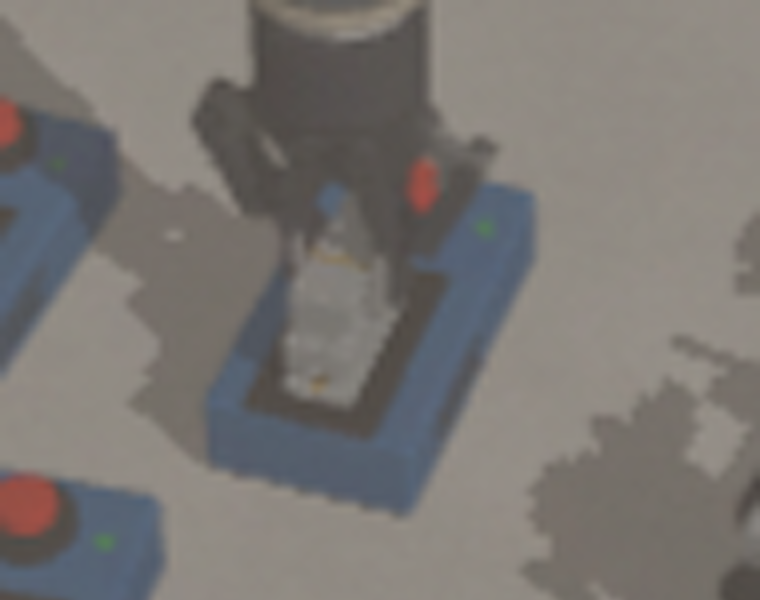

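The vise hovers over the plate. The front end of the plate, with its brass line, shows at about (320,382), just under the vise's front edge, which matches the predicted gap. I'll lower it 1 mm and settle.

>>> drive_tool:
  offset:
    - [0, 0, 0.001]
    - [0, 0, 0.002]
    - [0, 0, 0.002]
    - [0, 0, 0.002]
    - [0, 0, 0.002]
  spin: [0, 0, 0, 0, 0]

```text
time: 16.0
eef_pos: [0.5947, -0.2264, 0.0853]
ee_rot: [[-0.996, -0.091, 0.0], [-0.091, 0.996, -0.0], [-0.0, -0.0, -1.0]]
force: [0.5, 0.1, -3.3]
width: 0.337
```

>>> drive_tool:
  offset:
    - [0, 0, 0]
    - [0, 0, 0]
    - [0, 0, 0]
    - [0, 0, 0]
    - [0, 0, 0]
  spin: [0, 0, 0, 0, 0]

```text
time: 16.5
eef_pos: [0.5946, -0.2264, 0.0853]
ee_rot: [[-0.996, -0.091, -0.0], [-0.091, 0.996, -0.0], [0.0, -0.0, -1.0]]
force: [-2.0, 0.3, -3.1]
width: 0.338
```

```bash
python3 - <<'E'
from h import *
import pickle
a,b=pickle.load(open("c0.pkl","rb")); c=cam("top"); P=cloud(c); P0=cloud(b)
# bystanders: centroid now vs. at the start, by range; where seen
for n,x,y in(("chuck",.355,.237),("oil",.729,.160),("faceplate",.72,-.14)):
    f=lambda Q:(lambda m:(m.sum(),np.round(Q[m].mean(0)*1000,1)))((np.hypot(Q[...,0]-x,Q[...,1]-y)<.06)&(Q[...,2]>.006)&(Q[...,2]<.14))
    print(n,f(P0),f(P))
plan((.595,-.2266,.085,185.2))
E
```

```text
chuck (np.int64(266), array([355.2, 235.8,  21.6])) (np.int64(260), array([355.1, 235.6,  21.8]))
oil (np.int64(329), array([724.1, 153.4,  80.6])) (np.int64(328), array([724.4, 154. ,  81.6]))
faceplate (np.int64(203), array([ 722.4, -123.1,   11.3])) (np.int64(183), array([ 720.7, -122.7,   10.9]))
t 16.55 pos [ 0.5947 -0.2264  0.0853] xang -174.79 tilt z [-0. -0. -1.] F [ 0.5 -0.  -2.7] w 0.334
(0.595, -0.2266, 0.085, 185.2) offset [-0.0006 -0.0005  0.0006] spin 0.0 dist mm 1
```

```bash
python3 -c "
from workcell import env
print(env.finish_job())"
```

```text
the job is handed in; nothing more can be done
None
```

I pressed the start button on the nearest blue box, then carried the vise over the lathe. It now hovers over the steel plate, still gripped, and the job is handed in at about 16.6 s.

**Button:** I pushed it down until it hit a hard stop, where the force jumped from about 5 N to 29 N. Afterwards its top measured 71 mm, the same as before the press.

**Vise:** the calculated gap to the plate is about 10.5 mm.
- The tool is within 0.4 mm of the measured plate centre.
- It is in line with the plate to about 0.1° and level.
- The vise's weight reads steadily at about 3 N and the grip opening is about 29 mm, so I saw no slip and no sign of contact with the demagnetiser.

**Other objects:** the chuck and oil bottle are within 1 mm of where they started. The faceplate's measured centre shifted 1.7 mm, with fewer of its pixels in view; I took this as measurement error, since nothing went near it. I saw no sign of contact with the lathe.

**Checks that disagreed or couldn't be done:**
- The scene camera's depth readings were unusable, apparently because of a glass pane in front of it. Heights worked out from its picture came out about 6 mm low compared with the top camera and the task text.
- At the end the arm hid the vise from the top camera. The final gap therefore comes from the tool height and the height at which I gripped the vise. One scene view taken 1 mm higher agreed with it.

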